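Clamp the block in the hold-down jig

ROBOT

A 6-joint arm with a two-finger parallel gripper is mounted at the origin on a cart in front of the work surface, level with it; the furniture and walls round the work are solid. World frame = base frame: x ahead of the robot, y to its left, z up, the work surface at z = 0. Lengths are in m, angles in degrees, forces in N, time in s.
With the tool pointing down it reaches from about 0.275 to 0.725 m from the base axis. Payload 5.6 kg.
Tool frame: the origin (TCP) lies midway between the tips of the shut fingers; the grasp point (between the pads) lies 19 mm behind it (r.grip_point_offset is the distance from the TCP to the grasp point, in m); z points along the fingers, y is the line along which they close (so a half turn about z gives the same grasp; the last joint's range is limited). The gripper opens to 85 mm and grips with 20 to 120 N. Pads are 22 mm wide; open, the fingers measure 114 mm over their backs; the gripper's body (76 mm by 85 mm) begins 54 mm behind the grasp point. The pads swing forward as they close: fully open they stand 13 mm farther back than shut.
Start: joints at [-54.511, 14.616, 6.199, 0, -81.583, -16.306], TCP at [0.181, -0.519, 0.204] pointing down, gripper open.
Joint ranges: [-168.99, 168.99], [-69.2, 112.95], [-62.41, 85.93], [-164.36, 98.24], [-168.68, -3.75], [-174.98, 174.98]. Speed limits (degrees/s): [147.25, 147.25, 180, 180, 180, 180].

INTERFACE

Orientations are given as [roll, pitch, yaw] about the fixed x, y, z axes, in that order (R = Rz(yaw) Ry(pitch) Rx(roll)).
In Python, from plant import r gives the robot as it stands. The module is installed in compiled form; this text tells all that it offers.
- The arm moves only by the tool step_arm, never from a script. Its argument "motion" is a list of rows, each a list of 4 numbers: the shift along the tool's x, y, z each as a share of 0.15 m, from -1 to 1, then the turn about the tool's z as a share of 30 degrees, from -1 to 1. In form: [[dx, dy, dz, yaw], ...]. A call has exactly 8 rows; each row is the pose to reach, as a shift and turn from the pose commanded when the call began, along the tool's axes at that moment; what a row does not reach only later rows make up. A row lasts 1/8 s, in which the tool goes at most 62.5 mm and 10.7 degrees, less where a joint would pass 70% of its speed; a pose out of reach is approached as far as the arm can. A call with a number of a shift or a turn outside -1 to 1 is refused whole. A call with a gripper value outside its range is refused whole. "grip" is the opening, from -1 (shut) to 1 (fully open), set as the call begins (left out, the last holds). The fingers move at their own pace and stop on an object; "newtons" is the grip in N (left out, the last holds). Time passes only in rows, so rows that repeat a pose let the fingers close, or fill a call up. It gives the time, the measured TCP pose, the force, the opening and the grip force at its end, in the units of the state.
- r.get_obs(): the state, without advancing time (a new reading comes with each control period).
- r.grab_frame(name): name is "side" or "top"; returns (picture, depth): 384x512x3 uint8, red, green, blue; 384x512 float32, m along the optical axis (not along the pixel's ray), 0 where there is no reading.
- r.camera_info(name): a dict with "intrinsics" (3x3 intrinsics, pixels), "R" (3x3) and "t" (3): a world point X has camera coordinates R X + t. Camera axes: x right, y down, z forward; pixel columns grow to the right and rows downward; lengths in m; the calibration is good to about 2 mm. A picture is of the moment at which its call begins. camera_info takes no time and is no camera call.
- r.sign_off(): hands the job in; it is judged then, once.
The state is a dict: "clock": time; "qpos": joint angles; "qvel": joint speeds; "joint_torque": joint torques, N m; "position": TCP position; "tool_rot": TCP orientation; "wrist_force": force on the tool from outside, world axes, zero at the start; "ft_torque": the same for the moment, N m; "opening": opening from 0.0 (shut) to 1.0 (fully open); "grasp_force": force on a finger pad.
Only numpy, scipy, OpenCV 4.12 (cv2) and the standard library are available. Lean on these libraries where they do the work, as an engineer would, in place of code of your own. Each camera call takes 0.05 s, during which the arm holds its last target. There are 200 camera calls.

TASK

Clamp the pine block in the hold-down jig: lay it flat on the board and slide it fully home against both low aluminium fences; only then swing the red clamp arm over it as far as it goes and press the black knob down until the rubber foot grips the block firmly and keeps its grip when you let go. The pine dents easily, so push the knob no harder than about 30 N, and leave the standing bolt, the tape measure and the grey coupling as they are.

Things in the scene. Friction and masses are not known exactly. Their poses are not given: they have to be found in the camera images.
- block: Brown pine block, a plain cuboid 65 x 140 x 38 mm (its own x, y, z), loose, lying flat; about 0.2 kg. Origin at the centre of its underside; z up.
- jig: Plywood jig board fixed to the bench, 200 x 190 x 15 mm, origin at the centre of its underside, z up. Two aluminium fences, 12 mm thick, rise only 10 mm above it: a long one along y (y -80 to +30 mm), inner face (towards -x) at x = +14.5 mm; a short one along x (x -45 to 0 mm), inner face (towards -y) at y = +55 mm.
- home (a point): Where the centre of the block's underside lies when the block is home (long side against the long fence, end against the short one): on the board's top face, 15 mm above the bench, at x = -18, y = -15 mm of the jig; axes as the jig's.
- clamp_arm (a joint): Angle (rad) of the red clamp arm about its upright post. 0: over the block, at its stop; grows to 2.0 as it swings clockwise seen from above, away to the jig's -x +y side. Stays where left (light friction). A bar 20 mm wide, underside 84 mm, top 96 mm above the bench, 122 mm from pivot axis to plunger axis.
- pivot (a point): Point on the arm's pivot axis at the arm's top face, 96 mm above the bench (the post, 34 mm across at the top, ends at 104 mm), at x = +65, y = +75 mm of the jig. Its x axis points along the arm to the plunger.
- plunger (a joint): How far (m) the plunger is pushed down through the arm's tip, 0 to 0.022. A stiff friction fit: it takes about 9 N to slide and stays where it is left. With the plunger at 0 the foot is 10 mm above the top of a block on the board (and 63 mm above the bench).
- knob_top (a point): Centre of the flat top of the black round knob on the plunger: 32 mm across, 18 mm tall, on a steel rod 11 mm thick; about 146 mm above the bench when the plunger is at 0. It swings with the arm and goes down with the plunger.
- foot: Round rubber foot 28 mm across under the plunger, on a short stiff spring (25 N per mm); origin 9 mm above its pressing face.
- bolt: Steel hex bolt 85 mm tall standing on its head, loose; origin at the centre of its underside. Bystander.
- tape_measure: Yellow tape measure 82 x 38 x 66 mm standing on its edge, loose; origin at the centre of its underside. Bystander.
- coupling: Grey pipe coupling, 40 mm across, 48 mm tall, standing on end, loose; origin at the centre of its underside. Bystander.

How it is judged:
By the outcome, as a careful person would: the job done as asked, in the order asked, and still so for the second after the job is handed in, with the robot touching nothing.
It also fails if it takes over 72 s, if anything falls off the work surface, if the arm or the gripper's body presses on something with over 40 N, if the wrist force passes 120 N, or if a joint passes its speed limit or range.

## Working session

There is one attempt and no reset: what is moved stays moved. The work goes in short steps, Python scripts to look and compute and a tool call to move; the robot and the scene stay as the last step left them, time stands still between calls to the robot, and variables do not carry over. Pictures are saved under pics/ and viewed, at most 10 in all, crops included, and the job is handed in when it is done.

Besides the shell and the picture viewer there is one more tool, called after "Emit:" as a command line: name --pt "numbers of a row" for each row, then --argument value for the rest. step_arm: Moves the arm, as the interface text tells. Its arguments: {"type":"object","properties":{"motion":{"type":"array","items":{"type":"array","items":{"type":"number","minimum":-1,"maximum":1}}},"grip":{"type":"number"},"newtons":{"type":"number"}},"required":["motion"]}

```bash
mkdir -p pics
cat > h.py <<'E'
import numpy as np, cv2
from plant import r
def grab(n,save=None):
    p,d=r.grab_frame(n)
    if save: cv2.imwrite('pics/'+save,p[:,:,::-1])
    return p,d
def cloud(n,d):
    c=r.camera_info(n);K=np.array(c['intrinsics']);R=np.array(c['R']);t=np.array(c['t'])
    v,u=np.mgrid[:d.shape[0],:d.shape[1]]
    X=np.stack([(u-K[0,2])/K[0,0]*d,(v-K[1,2])/K[1,1]*d,d],-1)
    return (X-t)@R
def ray(n,u,v,z):
    c=r.camera_info(n);K=np.array(c['intrinsics']);R=np.array(c['R']);t=np.array(c['t'])
    o=-R.T@t;w=R.T@np.linalg.inv(K)@[u,v,1];return o+w*(z-o[2])/w[2]
E
python3 - <<'E'
from h import *
a,da=grab('top','t0.png');b,db=grab('side','s0.png')
cv2.imwrite('pics/a.png',cv2.resize(np.vstack([a,b])[:,:,::-1],(400,600)))
np.savez('f0.npz',a=a,da=da,b=b,db=db)
for n in('top','side'):
    c=r.camera_info(n);print(n,-np.array(c['R']).T@c['t'],c['intrinsics'],c['R'])
print(r.get_obs())
E
```

```text
top [ 0.37189812 -0.12463029  1.38192205] [[420.33668708   0.         257.46516754]
 [  0.         420.33668708 192.57651559]
 [  0.           0.           1.        ]] [[ 0.0289241  -0.9995787   0.00241213]
 [-0.9861859  -0.02893014 -0.16309635]
 [ 0.16309742  0.00233861 -0.9866072 ]]
side [0.31293754 0.68560634 0.76028276] [[449.66779374   0.         251.66646809]
 [  0.         449.66779374 188.01246988]
 [  0.           0.           1.        ]] [[-0.94203049 -0.33521041  0.01457903]
 [-0.21313877  0.56428772 -0.79759089]
 [ 0.259134   -0.75446229 -0.60302257]]
{'clock': 0.1, 'qpos': array([-5.45142468e+01,  1.46502359e+01,  6.13881188e+00, -2.49834165e-02,
       -8.15840487e+01, -1.63063369e+01]), 'qvel': array([-0.00152876, -0.17165691,  0.15000197,  0.07200971,  0.08319212,
        0.08276024]), 'joint_torque': array([-3.69588626e-03, -3.87600911e+01,  2.38474488e+01,  5.37794977e+00,
       -3.78481738e-03, -2.84296405e-06]), 'position': array([ 0.18058356, -0.51899032,  0.20358384]), 'tool_rot': array([ 1.79901430e+02, -3.09199932e-03, -1.60824258e+02]), 'wrist_force': array([0.71041332, 0.23270221, 0.18194179]), 'ft_torque': array([-0.04474429, -0.00104135,  0.04559177]), 'grasp_force': 0.0, 'opening': 0.9990384347845889}
```

View pics/t0.png

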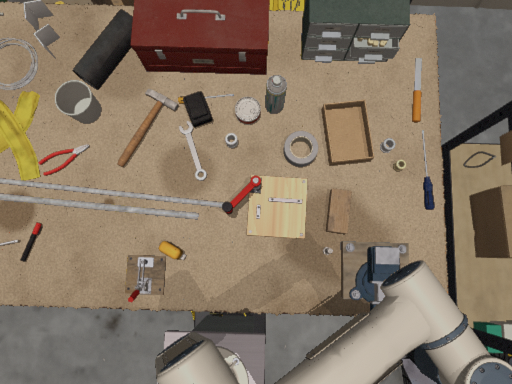

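View pics/s0.png

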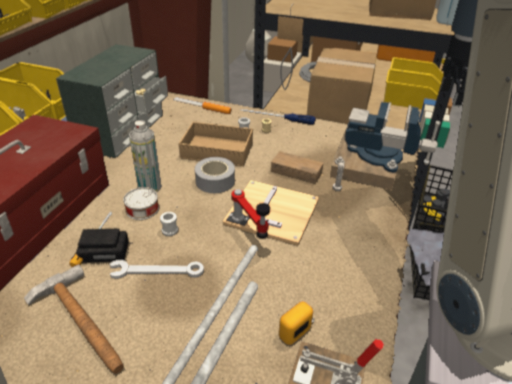

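The top view shows the board around (277,207), the long fence at (286,200), the short one at (259,212), the pivot at (257,182) and the knob at (228,208). The block is at (339,212), the bolt at (328,250), the tape at (172,250) and the coupling probably at (231,140). The side view agrees, with the knob at (263,210).

```bash
cat > m.py <<'E'
from h import *
def rect(n,mask,z):
    m=cv2.morphologyEx(mask.astype(np.uint8),cv2.MORPH_OPEN,np.ones((3,3)))
    k,l,s,c=cv2.connectedComponentsWithStats(m);i=1+np.argmax(s[1:,4])
    cn=max(cv2.findContours((l==i).astype(np.uint8),0,1)[0],key=cv2.contourArea)
    p=np.array([ray(n,*q[0],z)[:2] for q in cn])
    return cv2.minAreaRect((p*1000).astype(np.float32)),s[i]
E
python3 - <<'E'
from m import *
f=np.load('f0.npz');a,da,b,db=[f[k] for k in('a','da','b','db')]
P=cloud('top',da);z=P[...,2]
h=cv2.cvtColor(a,cv2.COLOR_RGB2HSV)
for (u,v) in [(300,225),(286,200),(339,212),(228,208),(257,182),(328,250),(231,140),(172,250),(320,225)]: print(u,v,P[v,u].round(4),h[v,u])
def box(u0,v0,u1,v1):
    m=np.zeros(z.shape,bool);m[v0:v1,u0:u1]=1;return m
print('block',rect('top',box(315,180,360,243)&(z>.025)&(z<.05),.038))
print('jig',rect('top',box(235,165,312,245)&(z>.009)&(z<.03),.015))
k=box(215,195,245,222)&(z>.125);q=P[k];print('knob',k.sum(),q.mean(0),q.min(0),q.max(0))
k=box(245,170,270,195)&(z>.085);q=P[k];print('post',k.sum(),q.mean(0),q.min(0),q.max(0))
Q=cloud('side',db);k=np.zeros(z.shape,bool);k[195:245,245:280]=1;k&=(Q[...,2]>.125);q=Q[k];print('knobS',k.sum(),q.mean(0),q.min(0),q.max(0))
k=np.zeros(z.shape,bool);k[150:190,265:330]=1;k&=(Q[...,2]>.034)&(Q[...,2]<.042);q=Q[k]
print('blockS',k.sum(),cv2.minAreaRect((q[:,:2]*1000).astype(np.float32)))
k=box(318,240,336,262)&(z>.03);print('bolt',P[k].mean(0),P[k].max(0))
for n,im,bx in(('top',a,(195,110,365,270)),('side',b,(200,130,360,260))):
    x0,y0,x1,y1=bx;c=im[y0:y1,x0:x1]
    cv2.imwrite(f'pics/c_{n}.png',cv2.resize(c,None,fx=3.5,fy=3.5,interpolation=cv2.INTER_CUBIC)[:,:,::-1])
A=cv2.imread('pics/c_top.png');print(A.shape)
E
```

```text
300 225 [ 0.495  -0.2629  0.0149] [ 24  67 199]
286 200 [ 0.5738 -0.2149  0.0287] [178  15 199]
339 212 [ 0.538  -0.3848  0.0417] [ 14  99 152]
228 208 [ 0.5273 -0.0358  0.1464] [165  27  56]
257 182 [ 0.6163 -0.1192  0.1038] [  2  54 155]
328 250 [ 0.4146 -0.3425  0.0847] [ 15  29 177]
231 140 [ 0.7784 -0.0262  0.0019] [ 16  78 166]
172 250 [0.4013 0.1387 0.0638] [ 22 166 198]
320 225 [ 4.982e-01 -3.302e-01  2.000e-04] [ 16  88 139]
block (((543.483642578125, -385.0870361328125), (66.46792602539062, 140.81491088867188), 84.02276611328125), array([327, 189,  25,  45, 891], dtype=int32))
jig (((555.1083374023438, -186.26174926757812), (189.35182189941406, 199.72251892089844), 88.11614990234375), array([ 247,  176,   60,   63, 3257], dtype=int32))
knob 92 [ 0.52875769 -0.03347924  0.17226708] [ 0.37189812 -0.12463029  0.13461984] [ 0.54843697 -0.01740329  1.38192205]
post 159 [ 0.61020227 -0.10546513  0.10630579] [ 0.37189812 -0.12859579  0.08685777] [ 0.63936213 -0.08244866  1.38192205]
knobS 176 [0.52158408 0.00722433 0.16916377] [ 0.31293754 -0.04583218  0.12997759] [0.54695592 0.68560634 0.76028276]
blockS 535 ((543.2025146484375, -382.3922424316406), (69.7500991821289, 137.85133361816406), 84.79507446289062)
bolt [ 0.41346767 -0.34586026  0.07696038] [ 0.42111969 -0.34020307  0.09256989]
(560, 595, 3)
```

View pics/c_top.png

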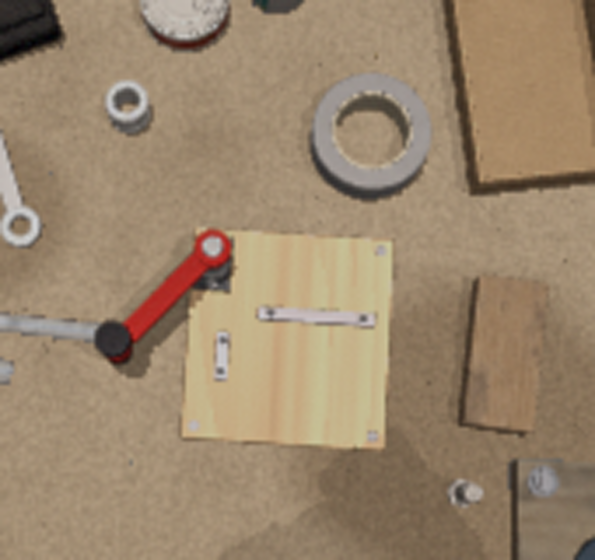

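The top view is as described: the arm is swung out to the left with the knob off the board, and the jig yaw is about -1.9°. Next I work out the moves.

```bash
cat > mv.py <<'E'
import sys
from h import *
# usage: mv.py x y z [world_yaw]: shares of the shift from the present pose
o=r.get_obs();p=np.array(o['position']);y=o['tool_rot'][2];a=np.radians(y)
d=np.array(list(map(float,sys.argv[1:4])))-p
s=[d[0]*np.cos(a)+d[1]*np.sin(a),d[0]*np.sin(a)-d[1]*np.cos(a),-d[2]]
t=((y-float(sys.argv[4])+180)%360-180)/30 if len(sys.argv)>4 else 0
print('pos',p.round(4),'rot',np.round(o['tool_rot'],2),'F',np.round(o['wrist_force'],1),'clock',o['clock'],'open',round(o['opening'],3))
print('shares',np.round(np.array(s)/.15,3),round(t,3))
E
python3 - <<'E'
from m import *
f=np.load('f0.npz');da=f['da'];P=cloud('top',da);z=P[...,2];g=(da>0)
m=g.copy();m[:]=0;m[240:300,340:384]=1;print('vise zmax',z[m&g].max(), r.grip_point_offset)
for nm,(u0,v0,u1,v1),lo,hi in(('knob',(215,195,245,222),.138,.155),('post',(245,170,270,195),.099,.11)):
    m=g.copy();m[:]=0;m[v0:v1,u0:u1]=1;m&=g&(z>lo)&(z<hi)
    q=P[m];print(nm,len(q),q.mean(0).round(4),((q.min(0)+q.max(0))/2).round(4))
E
python3 mv.py .5435 -.3845 .28 174
```

```text
vise zmax 0.6045565446563135 0.0187
knob 88 [ 0.5324 -0.0314  0.1456] [ 0.5333 -0.0311  0.1446]
post 55 [ 0.6175 -0.111   0.1022] [ 0.6086 -0.1056  0.1044]
pos [ 0.1806 -0.519   0.2036] rot [ 179.9    -0.   -160.82] F [0.7 0.2 0.2] clock 0.1 open 0.999
shares [-2.58   0.052 -0.509] 0.839
```

Emit:
step_arm --pt "0 0 -0.25 0.1" --pt "0 0 -0.5 0.2" --pt "-0.2 0 -0.6 0.35" --pt "-0.4 0 -0.6 0.5" --pt "-0.6 0 -0.6 0.7" --pt "-0.8 0.01 -0.6 0.84" --pt "-1 0.02 -0.6 0.84" --pt "-1 0.02 -0.6 0.84" --grip 1

```text
clock: 1.1
position: [0.3229, -0.4663, 0.2933]
tool_rot: [179.9, -0.1, 174.1]
wrist_force: [-0.2, -0.4, 0.2]
opening: 0.999
grasp_force: 0.0
```

```bash
python3 mv.py .5435 -.3845 .15 174
```

```text
pos [ 0.3229 -0.4663  0.2933] rot [ 1.7991e+02 -6.0000e-02  1.7412e+02] F [-0.2 -0.4  0.2] clock 1.1 open 0.999
shares [-1.407  0.693  0.956] 0.004
```

Emit:
step_arm --pt "-0.15 0.08 0 0" --pt "-0.3 0.16 0 0" --pt "-0.45 0.24 0 0" --pt "-0.6 0.32 0 0" --pt "-0.75 0.4 0 0" --pt "-0.9 0.46 0 0" --pt "-1 0.5 0 0" --pt "-1 0.5 0 0"

```text
clock: 2.1
position: [0.4795, -0.408, 0.2936]
tool_rot: [180.0, -0.1, 174.1]
wrist_force: [-0.5, -0.4, -1.4]
opening: 1.003
grasp_force: 0.0
```

```bash
python3 mv.py .5435 -.3845 .15 174
```

```text
pos [ 0.4795 -0.408   0.2936] rot [ 1.7997e+02 -6.0000e-02  1.7405e+02] F [-0.5 -0.4 -1.4] clock 2.1 open 1.003
shares [-0.408  0.2    0.957] 0.002
```

Emit:
step_arm --pt "-0.2 0.1 0 0" --pt "-0.408 0.2 0.1 0" --pt "-0.408 0.2 0.3 0" --pt "-0.408 0.2 0.5 0" --pt "-0.408 0.2 0.7 0" --pt "-0.408 0.2 0.85 0" --pt "-0.408 0.2 0.957 0" --pt "-0.408 0.2 0.957 0"

```text
clock: 3.1
position: [0.5412, -0.3851, 0.1497]
tool_rot: [179.9, -0.2, 173.9]
wrist_force: [-0.4, -0.5, 0.4]
opening: 0.999
grasp_force: 0.0
```

Emit:
step_arm --pt "0 0 0.12 0" --pt "0 0 0.25 0" --pt "0 0 0.4 0" --pt "0 0 0.55 0" --pt "0 0 0.7 0" --pt "0 0 0.8 0" --pt "0 0 0.9 0" --pt "0 0 0.9 0"

```text
clock: 4.1
position: [0.5418, -0.3848, 0.0149]
tool_rot: [180.0, -0.1, 174.0]
wrist_force: [-0.4, -0.4, 0.8]
opening: 1.002
grasp_force: 0.0
```

```bash
python3 mv.py .5435 -.3845 .006 174
python3 - <<'E'
from h import *
grab('side','s1.png')
E
```

```text
pos [ 0.5418 -0.3848  0.0149] rot [ 1.7996e+02 -1.1000e-01  1.7397e+02] F [-0.4 -0.4  0.8] clock 4.1 open 1.002
shares [-0.011  0.003  0.059] -0.001
```

View pics/s1.png

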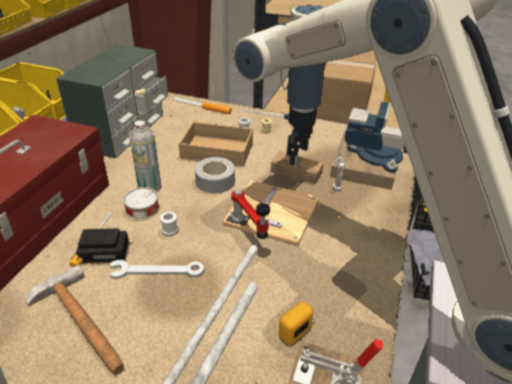

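The gripper straddles the block at (295,160) and clears the bolt at (338,172). I'll lower a little more and close.

Emit:
step_arm --pt "0 0 0.03 0" --pt "0 0 0.055 0" --pt "0 0 0.055 0" --pt "0 0 0.055 0" --pt "0 0 0.055 0" --pt "0 0 0.055 0" --pt "0 0 0.055 0" --pt "0 0 0.055 0" --grip 1

```text
clock: 5.15
position: [0.5425, -0.3851, 0.0076]
tool_rot: [-180.0, 0.0, 174.0]
wrist_force: [0.3, -0.4, -0.9]
opening: 1.001
grasp_force: 0.0
```

Emit:
step_arm --pt "0 0 0 0" --pt "0 0 0 0" --pt "0 0 0 0" --pt "0 0 0 0" --pt "0 0 0 0" --pt "0 0 0 0" --pt "0 0 0 0" --pt "0 0 0 0" --grip -1 --newtons 25

```text
clock: 6.15
position: [0.545, -0.386, 0.0112]
tool_rot: [-179.8, 0.3, 174.1]
wrist_force: [0.4, 2.7, 12.0]
opening: 0.002
grasp_force: 6.0
```

Emit:
step_arm --pt "0 0 -0.05 0" --pt "0 0 -0.15 0" --pt "0 0 -0.3 0" --pt "0 0 -0.45 0" --pt "0 0 -0.6 0" --pt "0 0 -0.75 0" --pt "0 0 -0.9 0" --pt "0 0 -0.9 0"

```text
clock: 7.15
position: [0.5433, -0.3859, 0.1454]
tool_rot: [-179.9, 0.2, 174.0]
wrist_force: [0.1, -0.6, -0.7]
opening: -0.0
grasp_force: 0.0
```

```bash
python3 mv.py .5345 -.2064 .15 -91.9;python3 - <<'E'
from h import *
a,_=grab('side');b,_=grab('top')
cv2.imwrite('pics/g.png',np.hstack([cv2.resize(a[80:240,200:400],None,fx=2,fy=2),cv2.resize(b[140:300,220:420],None,fx=2,fy=2)])[:,:,::-1])
E
```

```text
pos [ 0.5433 -0.3859  0.1454] rot [-179.89    0.23  173.98] F [ 0.1 -0.6 -0.7] clock 7.15 open -0.0
shares [ 0.184  1.184 -0.031] -3.137
```

View pics/g.png

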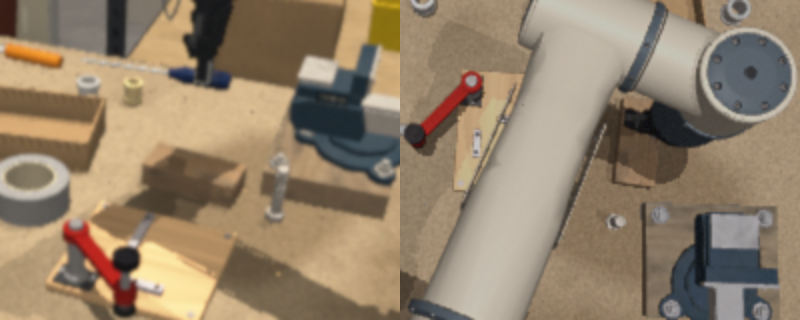

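The picture shows the shut gripper at (205,70) with the block still on the bench below it at (195,172), so the grasp missed. I'll measure the block where it is now.

Run:
```python
from m import *
b,d=grab('side');Q=cloud('side',d)
m=np.zeros(d.shape,bool);m[135:195,262:335]=1;m&=(d>0)
for lo,hi in((.012,.03),(.03,.045),(.045,.08)):
    k=m&(Q[...,2]>lo)&(Q[...,2]<hi)&(Q[...,0]>.44)&(Q[...,0]<.65)&(Q[...,1]<-.3)&(Q[...,1]>-.46)
    q=Q[k];print(lo,len(q),q.min(0).round(3),q.max(0).round(3),cv2.minAreaRect((q[:,:2]*1000).astype(np.float32)))
    if lo==.03: print(np.linalg.lstsq(np.c_[q[:,:2],np.ones(len(q))],q[:,2],rcond=None)[0])
cv2.imwrite('pics/z.png',cv2.resize(b[60:200,240:350],None,fx=4,fy=4,interpolation=cv2.INTER_CUBIC)[:,:,::-1])
```

```text
0.012 284 [ 0.44  -0.405  0.012] [ 0.614 -0.342  0.03 ] ((521.9552001953125, -360.1651611328125), (175.90399169921875, 57.30400085449219), 16.936969757080078)
0.03 685 [ 0.44  -0.446  0.03 ] [ 0.616 -0.342  0.044] ((527.5333251953125, -384.0260925292969), (180.4144287109375, 96.98260498046875), 8.941978454589844)
[-0.00732424 -0.02687782  0.02927758]Traceback (most recent call last):
  File "<stdin>", line 6, in <module>
    return umr_minimum(a, axis, None, out, keepdims, initial, where)
ValueError: zero-size array to reduction operation minimum which has no identity
```

Run:
```python
from m import *
b,d=grab('side');Q=cloud('side',d);h=cv2.cvtColor(b,cv2.COLOR_RGB2HSV)
k=np.zeros(d.shape,bool);k[135:195,262:325]=1
k&=(d>0)&(Q[...,2]>.034)&(Q[...,2]<.042)&(Q[...,0]>.44)&(Q[...,0]<.65)
n,l,s,c=cv2.connectedComponentsWithStats(k.astype(np.uint8));i=1+np.argmax(s[1:,4]);q=Q[l==i]
print(s[i],cv2.minAreaRect((q[:,:2]*1000).astype(np.float32)),np.percentile(q[:,2],[5,50,95]))
cv2.imwrite('pics/z.png',cv2.resize(b[60:200,240:350],None,fx=4,fy=4,interpolation=cv2.INTER_CUBIC)[:,:,::-1])
```

```text
[271 152  52  24 528] ((543.14794921875, -383.0828857421875), (69.77230834960938, 140.45040893554688), 83.13541412353516) [0.03424366 0.0359154  0.03815193]
```

View pics/z.png

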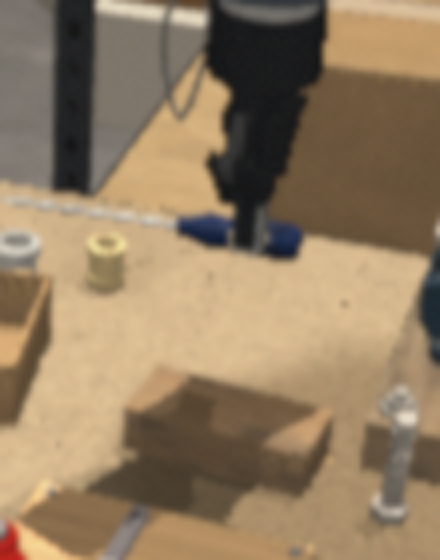

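Run:
```python
from m import *
b,d=grab('side');Q=cloud('side',d)
c=r.camera_info('side');p=np.array(r.get_obs()['position']);x=np.array(c['R'])@p+c['t'];u=np.array(c['intrinsics'])@x;print('TCP px',u[:2]/u[2],p)
k=np.zeros(d.shape,bool);k[100:126,285:320]=1;k&=(d>0)&(np.linalg.norm(Q-p,axis=-1)<.1)
q=Q[k];print(q.min(0),q.max(0));
for v in range(108,125,2): print(v,[tuple(Q[v,w].round(3)) for w in (300,304)])
```

```text
TCP px [300.28547584 130.26289433] [ 0.54190935 -0.3847441   0.14149836]
[ 0.52249989 -0.41004653  0.16754193] [ 0.55577025 -0.33844687  0.2388851 ]
108 [(np.float64(0.538), np.float64(-0.337), np.float64(0.233)), (np.float64(0.532), np.float64(-0.358), np.float64(0.224))]
110 [(np.float64(0.54), np.float64(-0.351), np.float64(0.22)), (np.float64(0.53), np.float64(-0.352), np.float64(0.221))]
112 [(np.float64(0.54), np.float64(-0.35), np.float64(0.215)), (np.float64(0.535), np.float64(-0.38), np.float64(0.201))]
114 [(np.float64(0.543), np.float64(-0.37), np.float64(0.199)), (np.float64(0.533), np.float64(-0.372), np.float64(0.199))]
116 [(np.float64(0.543), np.float64(-0.369), np.float64(0.193)), (np.float64(0.534), np.float64(-0.378), np.float64(0.19))]
118 [(np.float64(0.542), np.float64(-0.368), np.float64(0.188)), (np.float64(0.533), np.float64(-0.374), np.float64(0.187))]
120 [(np.float64(0.543), np.float64(-0.373), np.float64(0.179)), (np.float64(0.532), np.float64(-0.376), np.float64(0.18))]
122 [(np.float64(0.541), np.float64(-0.367), np.float64(0.176)), (np.float64(0.532), np.float64(-0.378), np.float64(0.173))]
124 [(np.float64(0.607), np.float64(-0.675), np.float64(-0.002)), (np.float64(0.593), np.float64(-0.674), np.float64(0.001))]
```

The picture and depth show the real fingertips about 27 mm above the reported TCP. The 12 N contact on the block top (38 mm) at reported z = 0.011 agrees, so from here I subtract 27 mm.

Emit:
step_arm --pt "0 0 0 0" --pt "0 0 0 0" --pt "0 0 0.1 0" --pt "0 0 0.2 0" --pt "0 0 0.3 0" --pt "0 0 0.4 0" --pt "0 0 0.5 0" --pt "0 0 0.5 0" --grip 1

```text
clock: 8.4
position: [0.5416, -0.3845, 0.0657]
tool_rot: [179.9, -0.2, 174.0]
wrist_force: [0.9, 1.0, -0.2]
opening: 0.995
grasp_force: 0.0
```

Emit:
step_arm --pt "0 0 0.1 0" --pt "0 0 0.2 0" --pt "0 0 0.3 0" --pt "0 0 0.4 0" --pt "0 0 0.48 0" --pt "0 0 0.54 0" --pt "0 0 0.58 0" --pt "0 0 0.58 0"

```text
clock: 9.4
position: [0.5423, -0.385, -0.0198]
tool_rot: [180.0, -0.0, 174.0]
wrist_force: [0.1, -0.3, -0.2]
opening: 1.0
grasp_force: 0.0
```

Emit:
step_arm --pt "0 0 0 0" --pt "0 0 0 0" --pt "0 0 0 0" --pt "0 0 0 0" --pt "0 0 0 0" --pt "0 0 0 0" --pt "0 0 0 0" --pt "0 0 0 0" --grip -1 --newtons 30

```text
clock: 10.4
position: [0.543, -0.3855, -0.0185]
tool_rot: [-179.9, 0.1, 174.0]
wrist_force: [-0.0, -0.6, 5.0]
opening: 0.753
grasp_force: 35.8
```

Emit:
step_arm --pt "0 0 -0.05 0" --pt "0 0 -0.15 0" --pt "0 0 -0.3 0" --pt "0 0 -0.45 0" --pt "0 0 -0.6 0" --pt "0 0 -0.75 0" --pt "0 0 -0.9 0" --pt "0 0 -0.9 0"

```text
clock: 11.4
position: [0.5435, -0.3856, 0.1182]
tool_rot: [-179.9, 0.2, 174.0]
wrist_force: [-1.2, 0.7, -2.7]
opening: 0.752
grasp_force: 35.0
```

```bash
python3 mv.py .5345 -.2064 .115 -91.9
python3 - <<'E'
from m import *
b,d=grab('side');Q=cloud('side',d);p=np.array(r.get_obs()['position'])
k=(d>0)&(np.abs(Q-p)[...,:2].max(-1)<.1)&(Q[...,2]>.07)&(Q[...,2]<.25)
h=cv2.cvtColor(b,cv2.COLOR_RGB2HSV);k&=(h[...,1]>60)&(h[...,0]<25)
q=Q[k];print(k.sum(),q.min(0),q.max(0),np.percentile(q[:,2],[2,98]))
E
```

```text
pos [ 0.5435 -0.3856  0.1182] rot [-179.91    0.24  173.99] F [-1.2  0.7 -2.7] clock 11.4 open 0.752
shares [0.185 1.182 0.021] -3.137
1113 [ 0.47189312 -0.44985305  0.1343651 ] [ 0.61704094 -0.31482974  0.24868888] [0.13656216 0.23462102]
```

Emit:
step_arm --pt "0 0.05 0 -0.15" --pt "0.01 0.1 0 -0.3" --pt "0.015 0.16 0 -0.45" --pt "0.02 0.22 0 -0.6" --pt "0.03 0.28 0 -0.75" --pt "0.04 0.34 0 -0.9" --pt "0.04 0.4 0 -1" --pt "0.04 0.4 0 -1"

```text
clock: 12.45
position: [0.5421, -0.3239, 0.1143]
tool_rot: [179.9, -0.1, -156.0]
wrist_force: [-0.6, 0.1, -2.7]
opening: 0.76
grasp_force: 34.9
```

Emit:
step_arm --pt "-0.02 0.05 0 -0.15" --pt "-0.04 0.1 0 -0.3" --pt "-0.06 0.15 0 -0.45" --pt "-0.09 0.2 0 -0.6" --pt "-0.12 0.26 0 -0.75" --pt "-0.14 0.31 0 -0.9" --pt "-0.16 0.365 0 -1" --pt "-0.16 0.365 0 -1"

```text
clock: 13.45
position: [0.5421, -0.2648, 0.1149]
tool_rot: [179.9, -0.0, -126.1]
wrist_force: [-0.1, -0.4, -2.4]
opening: 0.752
grasp_force: 34.9
```

Emit:
step_arm --pt "-0.04 0.03 0 -0.15" --pt "-0.08 0.06 0 -0.3" --pt "-0.12 0.09 0 -0.45" --pt "-0.17 0.13 0 -0.6" --pt "-0.22 0.17 0 -0.75" --pt "-0.27 0.2 0 -0.9" --pt "-0.32 0.235 0 -1" --pt "-0.32 0.235 0 -1"

```text
clock: 14.45
position: [0.5421, -0.2052, 0.1154]
tool_rot: [180.0, 0.0, -96.1]
wrist_force: [0.1, -0.5, -2.5]
opening: 0.755
grasp_force: 34.9
```

```bash
python3 mv.py .530 -.2084 .115 -91.9
```

```text
pos [ 0.5421 -0.2052  0.1154] rot [179.98   0.   -96.05] F [ 0.1 -0.5 -2.5] clock 14.45 open 0.755
shares [0.03  0.078 0.003] -0.138
```

Emit:
step_arm --pt "0.015 0.04 0 -0.07" --pt "0.03 0.08 0 -0.138" --pt "0.03 0.08 0.15 -0.138" --pt "0.03 0.08 0.3 -0.138" --pt "0.03 0.08 0.45 -0.138" --pt "0.03 0.08 0.6 -0.138" --pt "0.03 0.08 0.7 -0.138" --pt "0.03 0.08 0.74 -0.138"

```text
clock: 15.45
position: [0.5294, -0.2088, 0.0038]
tool_rot: [179.9, -0.0, -91.9]
wrist_force: [-0.5, 0.3, -2.6]
opening: 0.755
grasp_force: 34.9
```

Emit:
step_arm --pt "0 0 0.01 0" --pt "0 0 0.02 0" --pt "0 0 0.03 0" --pt "0 0 0.04 0" --pt "0 0 0.045 0" --pt "0 0 0.05 0" --pt "0 0 0.05 0" --pt "0 0 0.05 0"

```text
clock: 16.45
position: [0.5298, -0.2087, -0.0029]
tool_rot: [-180.0, -0.0, -91.9]
wrist_force: [-0.0, 0.2, -2.1]
opening: 0.757
grasp_force: 34.9
```

```bash
python3 mv.py .530 -.2084 -.0035 -91.9
python3 - <<'E'
from m import *
b,d=grab('side')
cv2.imwrite('pics/p.png',cv2.resize(b[130:260,200:350],None,fx=4,fy=4,interpolation=cv2.INTER_CUBIC)[:,:,::-1])
E
```

```text
pos [ 0.5298 -0.2087 -0.0029] rot [-180.     -0.    -91.88] F [-0.   0.2 -2.1] clock 16.45 open 0.757
shares [-0.002 -0.001  0.004] 0.001
```

View pics/p.png

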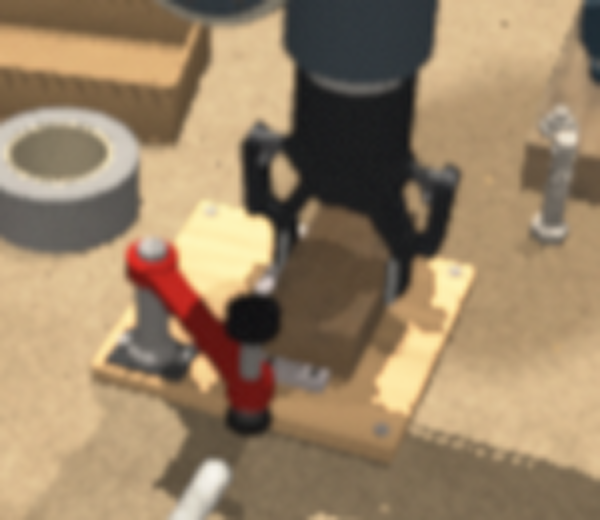

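The block hangs just above the board at (330,300), with the short fence clear in front of its end at (310,375). I'll lower it to contact.

Emit:
step_arm --pt "0 0 0.005 0" --pt "0 0 0.01 0" --pt "0 0 0.013 0" --pt "0 0 0.015 0" --pt "0 0 0.015 0" --pt "0 0 0.015 0" --pt "0 0 0.015 0" --pt "0 0 0.015 0"

```text
clock: 17.5
position: [0.5299, -0.2087, -0.0035]
tool_rot: [-180.0, -0.0, -91.9]
wrist_force: [-5.3, 2.8, 10.5]
opening: 0.753
grasp_force: 36.4
```

Emit:
step_arm --pt "0 0 -0.015 0" --pt "0 0 -0.015 0" --pt "0 0 -0.015 0" --pt "0 0 -0.015 0" --pt "0 0 -0.15 0" --pt "0 0 -0.35 0" --pt "0 0 -0.5 0" --pt "0 0 -0.5 0" --grip 1

```text
clock: 18.5
position: [0.5312, -0.209, 0.0717]
tool_rot: [-179.8, -0.0, -91.9]
wrist_force: [-0.1, 0.1, 0.2]
opening: 1.0
grasp_force: 0.0
```

Emit:
step_arm --pt "0 0.1 0 0" --pt "0 0.25 0 0" --pt "0 0.4 0 0" --pt "0 0.433 0 0" --pt "0 0.433 0.15 0" --pt "0 0.433 0.3 0" --pt "0 0.433 0.44 0" --pt "0 0.433 0.44 0" --grip -1

```text
clock: 19.5
position: [0.4636, -0.2062, 0.002]
tool_rot: [179.8, 0.0, -91.9]
wrist_force: [-0.1, 0.1, 0.8]
opening: -0.001
grasp_force: 0.0
```

```bash
python3 mv.py .487 -.2087 .003
python3 - <<'E'
from m import *
b,d=grab('side');Q=cloud('side',d)
k=(d>0)&(Q[...,2]>.047)&(Q[...,2]<.057)&(np.abs(Q[...,0]-.53)<.1)&(np.abs(Q[...,1]+.2)<.12)
n,l,s,c=cv2.connectedComponentsWithStats(k.astype(np.uint8));i=1+np.argmax(s[1:,4]);q=Q[l==i]
print(s[i],cv2.minAreaRect((q[:,:2]*1000).astype(np.float32)),np.percentile(q[:,2],[5,50,95]))
E
```

```text
pos [ 0.4636 -0.2062  0.002 ] rot [ 1.7976e+02  3.0000e-02 -9.1890e+01] F [-0.1  0.1  0.8] clock 19.5 open -0.001
shares [ 0.011 -0.156 -0.007] 0
[267 178  32  39 732] ((528.6185913085938, -201.1667938232422), (142.3079376220703, 64.66524505615234), 88.68841552734375) [0.04864823 0.05085871 0.05323017]
```

Emit:
step_arm --pt "0.01 -0.04 0 0" --pt "0.01 -0.08 0 0" --pt "0.01 -0.1 0 0" --pt "0.01 -0.12 0 0" --pt "0.01 -0.135 0 0" --pt "0.01 -0.15 0 0" --pt "0.01 -0.16 0 0" --pt "0.01 -0.17 0 0"

```text
clock: 20.55
position: [0.4902, -0.2088, 0.0038]
tool_rot: [180.0, 0.0, -91.9]
wrist_force: [-2.0, -0.6, 1.5]
opening: 0.0
grasp_force: 1.1
```

Emit:
step_arm --pt "0 -0.005 0 0" --pt "0 -0.01 0 0" --pt "0 -0.014 0 0" --pt "0 -0.018 0 0" --pt "0 -0.022 0 0" --pt "0 -0.026 0 0" --pt "0 -0.03 0 0" --pt "0 -0.03 0 0"

```text
clock: 21.55
position: [0.4913, -0.2088, 0.0037]
tool_rot: [179.6, 0.0, -91.9]
wrist_force: [-11.9, 2.3, 9.8]
opening: -0.004
grasp_force: 6.2
```

Emit:
step_arm --pt "0 0.1 0 0" --pt "0 0.1 -0.15 0" --pt "0 0.1 -0.35 0" --pt "0.15 0 -0.45 0" --pt "0.35 -0.15 -0.45 0" --pt "0.55 -0.25 -0.45 0" --pt "0.69 -0.27 -0.45 0" --pt "0.69 -0.27 -0.45 0"

```text
clock: 22.55
position: [0.5316, -0.3148, 0.0709]
tool_rot: [-180.0, 0.0, -92.0]
wrist_force: [-0.6, -0.3, -0.8]
opening: -0.005
grasp_force: 0.0
```

```bash
python3 mv.py .534 -.312 .003
python3 - <<'E'
from m import *
for n in('side','top'):
    b,d=grab(n);Q=cloud(n,d)
    k=(d>0)&(Q[...,2]>.046)&(Q[...,2]<.058)&(np.abs(Q[...,0]-.53)<.1)&(np.abs(Q[...,1]+.2)<.12)
    nn,l,s,c=cv2.connectedComponentsWithStats(k.astype(np.uint8));i=1+np.argmax(s[1:,4]);q=Q[l==i]
    print(s[i],cv2.minAreaRect((q[:,:2]*1000).astype(np.float32)),np.percentile(q[:,2],[5,50,95]))
    cv2.imwrite(f'pics/q_{n}.png',b[:,:,::-1])
E
```

```text
pos [ 0.5316 -0.3148  0.0709] rot [-179.99    0.    -91.98] F [-0.6 -0.3 -0.8] clock 22.55 open -0.005
shares [-0.019 -0.015  0.452] 0
[264 178  38  37 827] ((536.28955078125, -203.34353637695312), (145.0787353515625, 65.49359893798828), 87.76631927490234) [0.04831172 0.05089098 0.05320815]
[283 201  23  21 364] ((535.1118774414062, -241.01309204101562), (69.50282287597656, 65.7452392578125), 85.62724304199219) [0.0485837  0.05300604 0.05663523]
```

Emit:
step_arm --pt "-0.02 -0.015 0.15 0" --pt "-0.02 -0.015 0.3 0" --pt "-0.02 -0.015 0.45 0" --pt "-0.05 -0.015 0.45 0" --pt "-0.08 -0.015 0.45 0" --pt "-0.11 -0.015 0.45 0" --pt "-0.14 -0.015 0.45 0" --pt "-0.16 -0.015 0.45 0"

```text
clock: 23.65
position: [0.5352, -0.2895, 0.0043]
tool_rot: [-180.0, -0.0, -91.9]
wrist_force: [0.5, 0.3, 0.1]
opening: -0.001
grasp_force: 0.0
```

Emit:
step_arm --pt "-0.008 0 0 0" --pt "-0.016 0 0 0" --pt "-0.024 0 0 0" --pt "-0.032 0 0 0" --pt "-0.04 0 0 0" --pt "-0.046 0 0 0" --pt "-0.05 0 0 0" --pt "-0.05 0 0 0"

```text
clock: 24.65
position: [0.5351, -0.2827, 0.0039]
tool_rot: [180.0, -0.0, -91.9]
wrist_force: [-1.1, -4.1, -1.2]
opening: 0.002
grasp_force: 1.6
```

Emit:
step_arm --pt "-0.006 0 0 0" --pt "-0.012 0 0 0" --pt "-0.018 0 0 0" --pt "-0.022 0 0 0" --pt "-0.026 0 0 0" --pt "-0.03 0 0 0" --pt "-0.03 0 0 0" --pt "-0.03 0 0 0"

```text
clock: 25.65
position: [0.5352, -0.2825, 0.0054]
tool_rot: [-180.0, -0.4, -91.8]
wrist_force: [-2.8, -17.2, 0.2]
opening: 0.003
grasp_force: 8.7
```

Emit:
step_arm --pt "0.12 0 0 0" --pt "0.12 0.05 -0.2 0" --pt "0.12 0.15 -0.45 0" --pt "0 0.3 -0.45 0" --pt "-0.2 0.46 -0.45 0" --pt "-0.4 0.46 -0.3 0" --pt "-0.5 0.46 -0.1 0" --pt "-0.5 0.46 0 0"

```text
clock: 26.65
position: [0.4681, -0.1994, 0.0025]
tool_rot: [179.9, 0.1, -91.8]
wrist_force: [-0.2, 0.1, 0.2]
opening: 0.006
grasp_force: 0.0
```

```bash
python3 mv.py .4913 -.209 .003
```

```text
pos [ 0.4681 -0.1994  0.0025] rot [ 1.799e+02  8.000e-02 -9.182e+01] F [-0.2  0.1  0.2] clock 26.65 open 0.006
shares [ 0.059 -0.157 -0.003] 0
```

Emit:
step_arm --pt "0.04 -0.05 0 0" --pt "0.06 -0.1 0 0" --pt "0.06 -0.13 0 0" --pt "0.06 -0.145 0 0" --pt "0.06 -0.155 0 0" --pt "0.06 -0.165 0 0" --pt "0.06 -0.175 0 0" --pt "0.06 -0.18 0 0"

```text
clock: 27.65
position: [0.4914, -0.2104, 0.0037]
tool_rot: [179.6, 0.0, -91.9]
wrist_force: [-10.9, 0.8, 10.7]
opening: -0.003
grasp_force: 6.5
```

Emit:
step_arm --pt "0 0.05 0 0" --pt "0 0.1 0 0" --pt "0 0.15 -0.1 0" --pt "0 0.2 -0.25 0" --pt "0 0.2 -0.4 0" --pt "0 0.2 -0.6 0" --pt "0 0.2 -0.8 0" --pt "0 0.2 -0.8 0"

```text
clock: 28.65
position: [0.4674, -0.2101, 0.1276]
tool_rot: [-179.6, -0.1, -91.9]
wrist_force: [0.1, 0.3, 0.1]
opening: -0.001
grasp_force: 0.0
```

```bash
python3 mv.py .58 -.01 .12
python3 - <<'E'
from m import *
b,d=grab('side');Q=cloud('side',d)
k=(d>0)&(Q[...,2]>.046)&(Q[...,2]<.058)&(np.abs(Q[...,0]-.53)<.1)&(np.abs(Q[...,1]+.2)<.12)
nn,l,s,c=cv2.connectedComponentsWithStats(k.astype(np.uint8));i=1+np.argmax(s[1:,4]);q=Q[l==i]
print(s[i],cv2.minAreaRect((q[:,:2]*1000).astype(np.float32)))
cv2.imwrite('pics/home.png',cv2.resize(b[130:260,200:350],None,fx=4,fy=4,interpolation=cv2.INTER_CUBIC)[:,:,::-1])
E
```

```text
pos [ 0.4674 -0.2101  0.1276] rot [-1.7959e+02 -9.0000e-02 -9.1850e+01] F [0.1 0.3 0.1] clock 28.65 open -0.001
shares [-1.358 -0.707  0.051] 0
[264 179  37  37 818] ((536.1929931640625, -198.78326416015625), (142.03431701660156, 65.5159683227539), 88.63731384277344)
```

View pics/home.png

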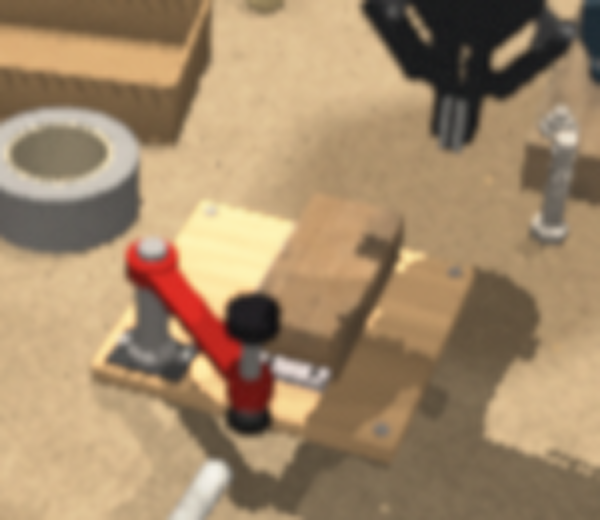

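The block sits home at (335,290), tight to the short fence at (300,370). Next I go round behind the knob to push it.

Emit:
step_arm --pt "0 0 -0.2 0.1" --pt "0 0 -0.4 0.2" --pt "-0.15 -0.1 -0.4 0.35" --pt "-0.35 -0.2 -0.4 0.5" --pt "-0.55 -0.3 -0.4 0.65" --pt "-0.75 -0.4 -0.4 0.78" --pt "-0.9 -0.5 -0.4 0.78" --pt "-0.9 -0.5 -0.4 0.78"

```text
clock: 29.7
position: [0.545, -0.0757, 0.1828]
tool_rot: [179.9, -0.0, -115.2]
wrist_force: [-0.7, -0.2, -0.3]
opening: 0.001
grasp_force: 0.0
```

```bash
python3 mv.py .5604 -.0027 .088 -139
```

```text
pos [ 0.545  -0.0757  0.1828] rot [ 1.7990e+02 -3.0000e-02 -1.1516e+02] F [-0.7 -0.2 -0.3] clock 29.7 open 0.001
shares [-0.484  0.114  0.632] 0.795
```

Emit:
step_arm --pt "-0.15 0.03 0 0.2" --pt "-0.3 0.07 0 0.4" --pt "-0.484 0.114 0 0.6" --pt "-0.484 0.114 0 0.795" --pt "-0.484 0.114 0.2 0.795" --pt "-0.484 0.114 0.4 0.795" --pt "-0.484 0.114 0.6 0.795" --pt "-0.484 0.114 0.63 0.795"

```text
clock: 30.7
position: [0.5583, -0.005, 0.0872]
tool_rot: [179.8, -0.3, -139.2]
wrist_force: [0.2, -0.1, 0.8]
opening: -0.002
grasp_force: 0.0
```

Emit:
step_arm --pt "0.057 0.011 0 -0.133" --pt "0.115 0.017 0 -0.267" --pt "0.173 0.019 0 -0.4" --pt "0.231 0.018 0 -0.533" --pt "0.289 0.013 0 -0.667" --pt "0.347 0.003 0 -0.8" --pt "0.403 -0.011 0 -0.933" --pt "0.403 -0.011 0 -0.933"

```text
clock: 31.7
position: [0.5161, -0.0455, 0.0906]
tool_rot: [-179.9, 0.0, -111.2]
wrist_force: [-0.2, 0.3, 0.1]
opening: -0.005
grasp_force: 0.0
```

```bash
cat > k.py <<'E'
from m import *
b,d=grab('side');Q=cloud('side',d);h=cv2.cvtColor(b,cv2.COLOR_RGB2HSV)
red=(d>0)&((h[...,0]<8)|(h[...,0]>172))&(h[...,1]>150)&(Q[...,2]>.07)&(Q[...,2]<.11)&(np.abs(Q[...,0]-.56)<.13)&(np.abs(Q[...,1]+.12)<.16)
q=Q[red];P=np.array([.620,-.1125]);e=q[:,:2]-P;n=np.linalg.norm(e,axis=1);e=e[n>.05];a=np.degrees(np.arctan2(e[:,1],e[:,0]))%360
print('arm pixels',len(a),'angle',np.median(a) if len(a) else None,'home 225.4')
cv2.imwrite('pics/k.png',cv2.resize(b[120:260,190:350],None,fx=4,fy=4,interpolation=cv2.INTER_CUBIC)[:,:,::-1])
E
python3 k.py; python3 mv.py .5 -.1 .088 -110
```

```text
arm pixels 183 angle 155.85809385662282 home 225.4
pos [ 0.5162 -0.0452  0.0904] rot [-1.7992e+02  3.0000e-02 -1.1125e+02] F [-0.3 -0.5  0.2] clock 31.75 open -0.003
shares [ 0.379 -0.032  0.016] -0.042
```

View pics/k.png

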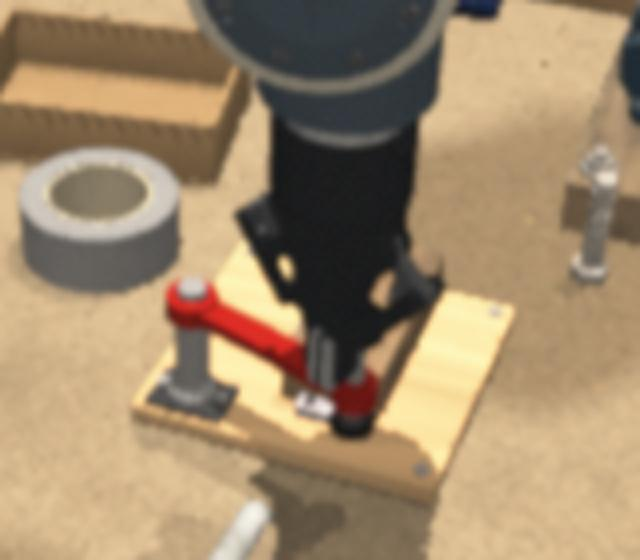

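The arm has swung to about 158°, with the fingers in front of the knob at (330,355). I continue along the arc.

Emit:
step_arm --pt "0.057 0.011 0 -0.133" --pt "0.115 0.017 0 -0.267" --pt "0.173 0.019 0 -0.4" --pt "0.231 0.018 0 -0.533" --pt "0.289 0.013 0 -0.667" --pt "0.347 0.003 0 -0.8" --pt "0.403 -0.011 0 -0.933" --pt "0.403 -0.011 0 -0.933"

```text
clock: 32.75
position: [0.4958, -0.1021, 0.0898]
tool_rot: [-180.0, -0.0, -83.3]
wrist_force: [0.5, -0.2, -0.7]
opening: -0.005
grasp_force: 0.0
```

Emit:
step_arm --pt "0.057 0.011 0 -0.133" --pt "0.115 0.017 0 -0.267" --pt "0.173 0.019 0 -0.4" --pt "0.231 0.018 0 -0.533" --pt "0.289 0.013 0 -0.667" --pt "0.347 0.003 0 -0.8" --pt "0.403 -0.011 0 -0.933" --pt "0.403 -0.011 0 -0.933"

```text
clock: 33.75
position: [0.5047, -0.1618, 0.0894]
tool_rot: [180.0, -0.0, -55.3]
wrist_force: [0.8, -0.1, 0.6]
opening: -0.002
grasp_force: 0.0
```

Emit:
step_arm --pt "0.02 0.004 0 -0.05" --pt "0.04 0.007 0 -0.1" --pt "0.06 0.011 0 -0.14" --pt "0.08 0.013 0 -0.18" --pt "0.09 0.014 0 -0.21" --pt "0.1 0.015 0 -0.23" --pt "0.1 0.015 0 -0.23" --pt "0.1 0.015 0 -0.23"

```text
clock: 34.75
position: [0.5112, -0.1754, 0.0894]
tool_rot: [-180.0, -0.0, -48.3]
wrist_force: [0.1, 0.6, 0.3]
opening: -0.004
grasp_force: 0.0
```

```bash
python3 k.py; python3 mv.py .553 -.18 .088 -44.6
```

```text
arm pixels 209 angle 217.22322695967014 home 225.4
pos [ 0.5113 -0.1753  0.0894] rot [-1.7999e+02 -2.0000e-02 -4.8260e+01] F [ 0.1  0.2 -0.4] clock 34.8 open -0.001
shares [ 0.208 -0.187  0.009] -0.122
```

Emit:
step_arm --pt "0.01 0 0 -0.02" --pt "0.02 0 0 -0.04" --pt "0.03 0 0 -0.06" --pt "0.035 0 0 -0.08" --pt "0.04 0 0 -0.1" --pt "0.045 0 0 -0.12" --pt "0.05 0 0 -0.12" --pt "0.05 0 0 -0.12"

```text
clock: 35.8
position: [0.5162, -0.1809, 0.0893]
tool_rot: [-180.0, -0.0, -44.7]
wrist_force: [-1.3, -0.4, 0.4]
opening: 0.003
grasp_force: 0.4
```

Emit:
step_arm --pt "0.005 0 0 0" --pt "0.01 0 0 0" --pt "0.015 0 0 0" --pt "0.02 0 0 0" --pt "0.023 0 0 0" --pt "0.026 0 0 0" --pt "0.026 0 0 0" --pt "0.026 0 0 0"

```text
clock: 36.8
position: [0.5186, -0.1834, 0.0893]
tool_rot: [180.0, 0.0, -44.7]
wrist_force: [-3.6, 2.3, 1.7]
opening: 0.002
grasp_force: 2.1
```

Emit:
step_arm --pt "0.006 0 0 0" --pt "0.012 0 0 0" --pt "0.018 0 0 0" --pt "0.022 0 0 0" --pt "0.025 0 0 0" --pt "0.025 0 0 0" --pt "0.025 0 0 0" --pt "0.025 0 0 0"

```text
clock: 37.8
position: [0.5186, -0.1836, 0.0886]
tool_rot: [180.0, 0.4, -44.7]
wrist_force: [-10.2, 12.7, 6.6]
opening: 0.001
grasp_force: 8.2
```

```bash
python3 k.py
```

```text
arm pixels 204 angle 222.33870643112476 home 225.4
```

Emit:
step_arm --pt "-0.06 0 0 0" --pt "-0.12 0 0 0" --pt "-0.12 0 -0.2 0" --pt "-0.12 0 -0.4 0" --pt "-0.12 0 -0.5 0" --pt "0.05 0 -0.5 0" --pt "0.14 0 -0.45 0" --pt "0.14 0 -0.33 0"

```text
clock: 38.85
position: [0.537, -0.2016, 0.1375]
tool_rot: [180.0, 0.0, -44.7]
wrist_force: [-0.2, -0.3, -0.4]
opening: 0.0
grasp_force: 0.0
```

```bash
python3 mv.py .5365 -.201 .122; python3 k.py
python3 - <<'E'
from m import *
b,d=grab('side');Q=cloud('side',d)
k=(d>0)&(Q[...,2]>.138)&(Q[...,2]<.15)&(np.abs(Q[...,0]-.535)<.04)&(np.abs(Q[...,1]+.2)<.04)
q=Q[k];print('knob',len(q),q.min(0).round(4),q.max(0).round(4))
E
```

```text
pos [ 0.537  -0.2016  0.1375] rot [ 1.800e+02  1.000e-02 -4.472e+01] F [-0.2 -0.3 -0.4] clock 38.85 open 0.0
shares [-0.005 -0.001  0.104] 0
arm pixels 204 angle 222.5769726538913 home 225.4
knob 89 [ 0.5211 -0.2145  0.1381] [ 0.5518 -0.1807  0.1456]
```

View pics/k.png

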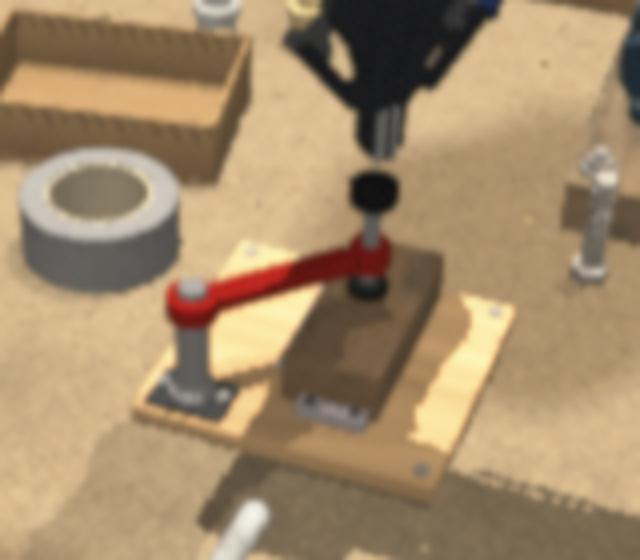

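The arm stands over the block at its stop. The knob is at (374,192) and the fingertips are centred above it. I press down slowly.

Emit:
step_arm --pt "0 0 0.04 0" --pt "0 0 0.08 0" --pt "0 0 0.1 0" --pt "0 0 0.12 0" --pt "0 0 0.14 0" --pt "0 0 0.155 0" --pt "0 0 0.17 0" --pt "0 0 0.18 0"

```text
clock: 39.95
position: [0.5367, -0.2011, 0.1133]
tool_rot: [-180.0, -0.1, -44.6]
wrist_force: [-2.8, 2.4, 8.2]
opening: 0.001
grasp_force: 3.9
```

Emit:
step_arm --pt "0 0 0.006 0" --pt "0 0 0.012 0" --pt "0 0 0.018 0" --pt "0 0 0.024 0" --pt "0 0 0.028 0" --pt "0 0 0.032 0" --pt "0 0 0.032 0" --pt "0 0 0.032 0"

```text
clock: 40.95
position: [0.5367, -0.2011, 0.109]
tool_rot: [-180.0, -0.1, -44.6]
wrist_force: [-4.1, 2.3, 9.5]
opening: 0.001
grasp_force: 5.1
```

Emit:
step_arm --pt "0 0 0.004 0" --pt "0 0 0.008 0" --pt "0 0 0.012 0" --pt "0 0 0.016 0" --pt "0 0 0.02 0" --pt "0 0 0.02 0" --pt "0 0 0.02 0" --pt "0 0 0.02 0"

```text
clock: 41.95
position: [0.5369, -0.2012, 0.1085]
tool_rot: [-179.9, -0.2, -44.6]
wrist_force: [-9.2, 5.9, 23.1]
opening: 0.001
grasp_force: 11.3
```

Emit:
step_arm --pt "0 0 0.003 0" --pt "0 0 0.006 0" --pt "0 0 0.009 0" --pt "0 0 0.012 0" --pt "0 0 0.014 0" --pt "0 0 0.014 0" --pt "0 0 0.014 0" --pt "0 0 0.014 0"

```text
clock: 42.95
position: [0.537, -0.2013, 0.1081]
tool_rot: [-179.9, -0.3, -44.6]
wrist_force: [-12.1, 9.0, 30.7]
opening: -0.002
grasp_force: 15.7
```

The press has reached about 30 N, so I retreat straight up.

Emit:
step_arm --pt "0 0 -0.03 0" --pt "0 0 -0.06 0" --pt "0 0 -0.1 0" --pt "0 0 -0.2 0" --pt "0 0 -0.35 0" --pt "0 0 -0.5 0" --pt "0 0 -0.65 0" --pt "0 0 -0.65 0"

```text
clock: 43.95
position: [0.5378, -0.2015, 0.2021]
tool_rot: [-179.9, -0.2, -44.7]
wrist_force: [0.5, -0.1, -0.7]
opening: -0.001
grasp_force: 0.0
```

```bash
python3 k.py; python3 mv.py .5 -.2 .2
python3 - <<'E'
from m import *
b,d=grab('side');Q=cloud('side',d)
k=(d>0)&(Q[...,2]>.115)&(Q[...,2]<.15)&(np.abs(Q[...,0]-.535)<.03)&(np.abs(Q[...,1]+.2)<.03)
q=Q[k];print('knob',len(q),q.min(0).round(4),q.max(0).round(4))
k=(d>0)&(Q[...,2]>.046)&(Q[...,2]<.058)&(np.abs(Q[...,0]-.53)<.1)&(np.abs(Q[...,1]+.2)<.12)
n,l,s,c=cv2.connectedComponentsWithStats(k.astype(np.uint8));i=1+np.argmax(s[1:,4]);print(cv2.minAreaRect((Q[l==i][:,:2]*1000).astype(np.float32)))
E
```

```text
arm pixels 204 angle 222.2333077310476 home 225.4
pos [ 0.537  -0.2011  0.2005] rot [-1.7992e+02 -9.0000e-02 -4.4660e+01] F [ 0.2 -0.5 -0.3] clock 44.0 open 0.0
shares [-0.181  0.168  0.003] 0
knob 125 [ 0.5216 -0.2132  0.1204] [ 0.5511 -0.1814  0.1373]
((536.6470947265625, -198.17977905273438), (143.34678649902344, 65.22982025146484), 88.03662109375)
```

```bash
python3 -c "
from plant import r
print(r.sign_off())"
```

```text
the job is handed in; nothing more can be done
None
```

The job is handed in at about 44 s: the block is home against both fences, the red arm is at its stop over it, and the knob was pressed to 30.7 N (just over your 30 N) and stayed about 10 mm down after I let go. The bolt, tape measure and coupling weren't touched, but I didn't measure how hard the foot still grips.

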